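# Change the packing table over to its stand-by feed

## Robot

A 7-joint arm with a two-finger parallel gripper is mounted at the origin on a cart in front of the work surface, level with it; the furniture and walls round the work are solid. World frame = base frame: x ahead of the robot, y to its left, z up, the work surface at z = 0. Lengths are in m, angles in rad, forces in N, time in s.
With the tool pointing down it reaches from about 0.425 to 0.875 m from the base axis. Payload 4.7 kg.
Tool frame: the origin (TCP) lies between the finger pads, 19 mm behind the fingertips; this is the grasp point; x points along the fingers, z is the direction in which the jaws open and shut, and the axes are right-handed (so a half turn about x gives the same grasp; the last joint's range is limited). The gripper opens to 87 mm and grips with 3 to 60 N. Pads are 19 mm wide; open, the fingers measure 117 mm over their backs; the gripper's body (75 mm by 190 mm) begins 51 mm behind the grasp point.
Start: joints at [1.151, 0.321, -0.07, 1.45, 0.023, 1.371, -0.057], TCP at [0.273, -0.59, 0.241] pointing down, gripper open.
Joint ranges: [-2.86, 2.86], [-0.3, 2.09], [-1.38, 1.24], [0.06, 2.45], [-1.56, 4.7], [0.09, 2.05], [-2.69, 2.69]. Speed limits (rad/s): [2.57, 2.57, 3.14, 3.14, 3.14, 3.14, 3.14].

## Interface

Orientations are given as a rotation vector (axis times angle).
In Python, from bench import get_state, get_image, camera_info, close_job gives the robot as it stands.
- The arm moves only by the tool jog_arm, never from a script. Its argument "targets" is a list of rows, each a list of 7 numbers: the turn, a rotation vector about the tool's x, y, z in degrees, then the shift along the tool's x, y, z in cm, then the finger opening in cm, from 0 to 8.7. In form: [[wx, wy, wz, tx, ty, tz, jaw], ...]. A call has 1 to 10 rows; each row shifts and turns the commanded pose from where the row before left it, along the tool's axes as they then stand; what a row does not reach is not made up. A row lasts 1/8 s, in which the tool goes at most 62.5 mm and 10.7 degrees, less where a joint would pass 70% of its speed; a pose out of reach is approached as far as the arm can. A call is refused whole if a number of a shift passes 6.25 or a number of a turn 10.7, either way. A call with a gripper value outside its range is refused whole. The fingers move at their own pace and stop on an object; "squeeze" is the grip in N (left out, the last holds). Time passes only in rows, so rows that do not move let the fingers close. It gives the time, the measured TCP pose, the force and the opening at its end, in the units of the state.
- get_state(): the state, without advancing time (a new reading comes with each control period).
- get_image(name): name is "side" or "top"; returns (picture, depth): 384x512x3 uint8, red, green, blue; 384x512 float32, m along the optical axis (not along the pixel's ray), 0 where there is no reading.
- camera_info(name): a dict with "intrinsics" (3x3 intrinsics, pixels), "k1" (the pictures are not rectified: a ray, as slopes to the right and down, at radius r is drawn at 1 + k1 r^2 times it, then the intrinsics apply), "world_from_camera" (4x4, takes a point from camera to world coordinates). Camera axes: x right, y up, looking along -z (the intrinsics and any distortion apply to the point x, -y, -z); pixel columns grow to the right and rows downward; lengths in m; the calibration is good to about 2 mm. A picture is of the moment at which its call begins. camera_info takes no time and is no camera call.
- close_job(): hands the job in, once; it reports no verdict.
The state is a dict: "time": time; "joint_positions": joint angles; "qd": joint speeds; "joint_torque": joint torques, N m; "position": TCP position; "tool_rot": TCP orientation; "ft_force": force on the tool from outside, world axes, zero at the start; "torque": the same for the moment, N m; "grip_width": opening from 0.0 (shut) to 1.0 (fully open).
Only numpy, scipy, OpenCV 4.12 (cv2) and the standard library are available. Lean on these libraries where they do the work, as an engineer would, in place of code of your own. Each camera call takes 0.05 s, during which the arm holds its last target.

## Task

Change the packing table over from its duty feed to its stand-by feed: first switch the blue lever off (fully over to its red dot), and only then switch the orange lever on (fully over to its green dot). The two must never be on together, and nothing else on the table is to be shifted or knocked over.

Things in the scene. Friction and masses are not known exactly. Their poses are not given: they have to be found in the camera images.
- blue_box: Duty feed: fixed light-grey switch console with one blue lever, 140 deep (x) x 120 wide (y) x 178 high. Origin: centre of its underside; x points to its back, y to its left, z up; its front (-x) faces the robot roughly. From a 40 mm high front edge at x -70 its face slopes back and up at 28 degrees to x +45, z 101 mm, then lies level.
- blue_box_hood (a point): middle of the front edge of that console's level drip hood (console frame x -3, y 0, z 170 to 178 mm); the hood runs back from here over the full width to a back plate and covers the lever's upper part, so a tool pointing straight down cannot get in: come along the face's normal, tilted about 28 degrees. Front and sides below it are open.
- blue_box_hinge (a point): pivot of the blue lever on the sloping face, in the console's frame at x -39, y 0, z 56 mm; the pivot axis is the face's normal (-0.469, 0, 0.883).
- blue_box_grip (a point): middle of the blue lever's arm, moves with it: 55 mm from the pivot axis and 25 mm out from the face. The arm is 14 mm wide, 80 mm long from the pivot axis, and stands 12 to 38 mm out from the face; its outer 30 mm are bare steel; round hub 38 mm in diameter.
- blue_box_lever (a joint): angle of the blue lever, rad: 0 = OFF (leans 35 degrees to the console's left, +y, from straight up the slope, to the red dot), 1.22 = ON (leans 35 degrees to the right, to the green dot). Its weighted steel end makes it drop to the nearer end once well past the middle (0.61) and stay there; about 2 N sideways at the arm moves it.
- orange_box: Stand-by feed: fixed light-grey switch console with one orange lever, 140 deep (x) x 120 wide (y) x 178 high. Origin: centre of its underside; x points to its back, y to its left, z up; its front (-x) faces the robot roughly. From a 40 mm high front edge at x -70 its face slopes back and up at 28 degrees to x +45, z 101 mm, then lies level.
- orange_box_hood (a point): middle of the front edge of that console's level drip hood (console frame x -3, y 0, z 170 to 178 mm); the hood runs back from here over the full width to a back plate and covers the lever's upper part, so a tool pointing straight down cannot get in: come along the face's normal, tilted about 28 degrees. Front and sides below it are open.
- orange_box_hinge (a point): pivot of the orange lever on the sloping face, in the console's frame at x -39, y 0, z 56 mm; the pivot axis is the face's normal (-0.469, 0, 0.883).
- orange_box_grip (a point): middle of the orange lever's arm, moves with it: 55 mm from the pivot axis and 25 mm out from the face. The arm is 14 mm wide, 80 mm long from the pivot axis, and stands 12 to 38 mm out from the face; its outer 30 mm are bare steel; round hub 38 mm in diameter.
- orange_box_lever (a joint): angle of the orange lever, rad: 0 = OFF (leans 35 degrees to the console's left, +y, from straight up the slope, to the red dot), 1.22 = ON (leans 35 degrees to the right, to the green dot). Its weighted steel end makes it drop to the nearer end once well past the middle (0.61) and stay there; about 2 N sideways at the arm moves it.
- spray_can: white and yellow spray can, 62 mm across, 220 high, standing; origin under its centre; bystander
- kidney_dish: white kidney dish 56 x 148 x 33; origin under its centre; bystander
- timer: white kitchen-type timer 60 x 62 x 20, lying; origin under its centre; bystander
- pump_bottle: white and blue pump bottle 62 x 81 x 198, standing; origin under its centre; bystander

How it is judged:
By the outcome, as a careful person would: the job done as asked, in the order asked, and still so for the second after the job is handed in, with the robot touching nothing.
It also fails if it takes over 58 s, if anything falls off the work surface, if the arm or the gripper's body presses on something with over 40 N, if the wrist force passes 120 N, or if a joint passes its speed limit or range.

## Working session

There is one attempt and no reset: what is moved stays moved. The work goes in short steps, Python scripts to look and compute and a tool call to move; the robot and the scene stay as the last step left them, time stands still between calls to the robot, and variables do not carry over. Pictures are saved under pics/ and viewed, and the job is handed in when it is done.

Besides the shell and the picture viewer there is one more tool, called after ">>>" as name(argument=value, ...), one argument or row to a line, values as JSON. jog_arm: Moves the arm, as the interface text tells. Its arguments: {"type":"object","properties":{"targets":{"type":"array"},"squeeze":{"type":"number"}},"required":["targets"]}

```bash
mkdir -p pics; ls
python3 - <<'E'
from bench import *
import cv2,numpy as np
for n in("side","top"):
    p,d=get_image(n);np.savez(f"{n}0.npz",p=p,d=d)
    cv2.imwrite(f"pics/{n}0.png",p[:,:,::-1]);i=camera_info(n);print(n,i)
print(get_state())
E
```

```text
pics
side {'intrinsics': array([[374.192428  ,   0.        , 250.44238823],
       [  0.        , 374.192428  , 197.76495291],
       [  0.        ,   0.        ,   1.        ]]), 'k1': 0.003781267414833103, 'world_from_camera': array([[-0.9962187 ,  0.05842305, -0.06430439,  0.52986465],
       [-0.08381324, -0.45130739,  0.88842388,  1.16926877],
       [ 0.02288339,  0.89045404,  0.45449748,  0.61301862],
       [ 0.        ,  0.        ,  0.        ,  1.        ]])}
top {'intrinsics': array([[346.54736294,   0.        , 252.50243795],
       [  0.        , 346.54736294, 191.41198563],
       [  0.        ,   0.        ,   1.        ]]), 'k1': -0.09498603134723875, 'world_from_camera': array([[ 0.02556226,  0.97983004, -0.19819096,  0.39717042],
       [-0.99921382,  0.03105322,  0.02464648,  0.20664466],
       [ 0.03030383,  0.19740512,  0.97985351,  1.10153893],
       [ 0.        ,  0.        ,  0.        ,  1.        ]])}
{'time': 0.1, 'joint_positions': array([ 1.15108706,  0.32171908, -0.07011044,  1.4515544 ,  0.02260455,
        1.37080908, -0.0569061 ]), 'qd': array([-3.72068661e-04, -2.69346847e-03,  6.41329460e-04, -2.68848114e-03,
        5.76113686e-04,  1.13104454e-03, -9.18215954e-05]), 'joint_torque': array([ 3.32671407e-04, -4.92571163e+01, -4.05580765e-01, -3.13402712e+01,
       -6.42590923e-02,  3.94133676e-02,  1.12486600e-04]), 'position': array([ 0.27298829, -0.58938032,  0.24028971]), 'tool_rot': array([ 0.88484344,  1.38527727, -0.88346574]), 'ft_force': array([-0.21944443,  0.14890983,  1.08980333]), 'torque': array([-0.01486925,  0.05661008,  0.01821208]), 'grip_width': 0.9920462314320749}
```

View pics/side0.png

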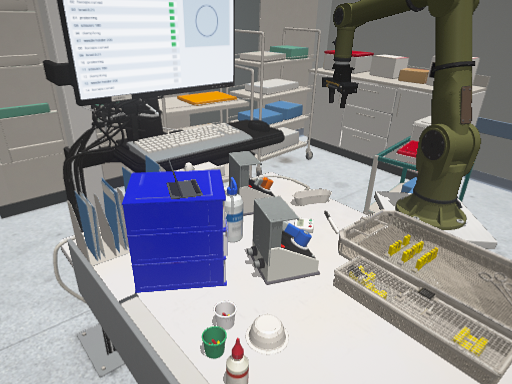

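View pics/top0.png

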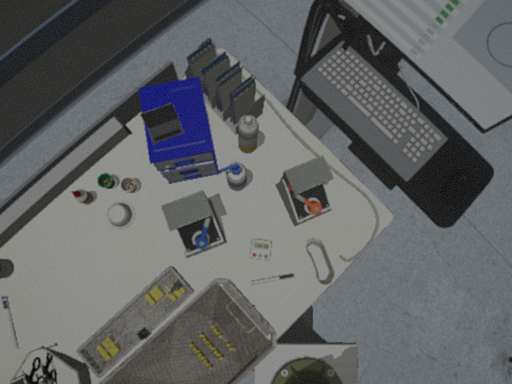

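The side view shows the blue console near (285,240) and the orange one near (255,175). In the top view they are near (195,225) and (305,192). I'll crop in for detail next.

```bash
cat > h.py <<'E'
from bench import *
import cv2,numpy as np
def pix(n,P):
    i=camera_info(n);T=np.linalg.inv(i["world_from_camera"]);P=np.atleast_2d(P)
    c=P@T[:3,:3].T+T[:3,3];s=np.c_[c[:,0]/-c[:,2],-c[:,1]/-c[:,2]]
    s=s*(1+i["k1"]*(s**2).sum(1,keepdims=True));K=i["intrinsics"]
    return s@K[:2,:2].T+K[:2,2]
def ray(n,uv):
    i=camera_info(n);K=i["intrinsics"];uv=np.atleast_2d(np.float64(uv))
    s=cv2.undistortPoints(uv[:,None],K,np.array([i["k1"],0,0,0]))[:,0]
    T=i["world_from_camera"];return T[:3,3],np.c_[s[:,0],-s[:,1],-np.ones(len(s))]@T[:3,:3].T
def onz(n,uv,z):
    o,d=ray(n,uv);return o+d*((z-o[2])/d[:,2:])
def cloud(n,d):
    v,u=np.mgrid[:384,:512];o,r=ray(n,np.c_[u.ravel(),v.ravel()])
    P=o+r*d.ravel()[:,None];P[d.ravel()==0]=np.nan;return P.reshape(384,512,3)
def con(o,yaw,p):
    c,s=np.cos(yaw),np.sin(yaw);return np.atleast_2d(p)@np.array([[c,-s,0],[s,c,0],[0,0,1]]).T+o
E
python3 - <<'E'
from h import *
a=np.load("top0.npz")["p"];s=np.load("side0.npz")["p"]
cv2.imwrite("pics/c1.png",cv2.resize(a[150:270,150:350,::-1],None,fx=4,fy=4,interpolation=2))
cv2.imwrite("pics/c2.png",cv2.resize(s[140:290,215:345,::-1],None,fx=4,fy=4,interpolation=2))
d=np.load("top0.npz")["d"];P=cloud("top",d)
for nm,(u0,u1,v0,v1) in dict(b=(155,235,180,260),o=(275,340,150,225)).items():
    Q=P[v0:v1,u0:u1];m=(abs(Q[...,2]-.178)<.008).astype(np.uint8)
    m=cv2.morphologyEx(m,cv2.MORPH_OPEN,np.ones((3,3)))
    n,l,st,_=cv2.connectedComponentsWithStats(m);k=1+st[1:,4].argmax();m=(l==k)
    pts=Q[m];r=cv2.minAreaRect(np.float32(pts[:,:2]*1000));print(nm,m.sum(),np.median(pts[:,2]),r,cv2.boxPoints(r).round(0).tolist())
E
```

```text
b 1187 0.17834968488353609 ((527.5427856445312, 360.21588134765625), (74.08392333984375, 118.65608215332031), 23.597301483154297) [[470.0, 400.0], [517.0, 291.0], [585.0, 321.0], [538.0, 429.0]]
o 1106 0.17830535012188475 ((637.0311889648438, 28.20207977294922), (73.06376647949219, 120.77886962890625), 24.47275161743164) [[579.0, 68.0], [629.0, -42.0], [695.0, -12.0], [645.0, 98.0]]
```

View pics/c1.png

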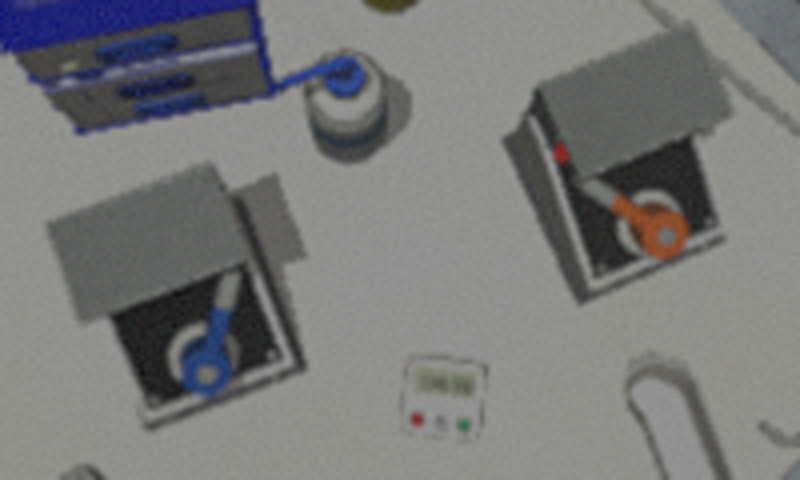

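View pics/c2.png

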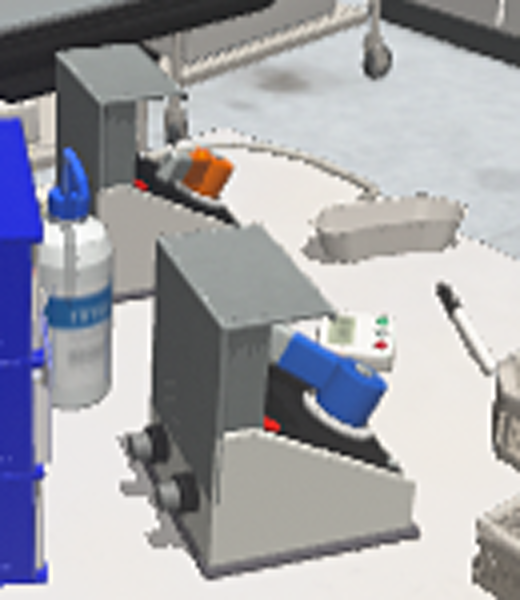

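Blue leans right (ON) and orange leans left to its red dot (OFF). Both consoles have a yaw of about 24°. I'll check the poses against the hub and lever colours in both views, then look at the start orientation.

```bash
cat >> h.py <<'E'
C=dict(blue=(np.array([.4968,.3468,0]),np.radians(23.8)),orange=(np.array([.6065,.0143,0]),np.radians(24.2)))
T_=np.array([.883,0,.469]);N_=np.array([-.469,0,.883]);Y_=np.array([0,1.,0]);H_=np.array([-.039,0,.056])
def face(name,t,y,n):  # up-slope, left, out (m) from the pivot -> world
    return con(*C[name],H_+t*T_+y*Y_+n*N_)[0]
E
python3 - <<'E'
from h import *
from scipy.spatial.transform import Rotation as R
for n in("side","top"):
    z=np.load(n+"0.npz");img=z["p"][:,:,::-1].copy();img=cv2.resize(img,None,fx=4,fy=4,interpolation=2)
    P=cloud(n,z["d"]);hsv=cv2.cvtColor(z["p"],cv2.COLOR_RGB2HSV)
    for b,sg in(("blue",-1),("orange",1)):
        pts=[con(*C[b],p)[0] for p in([-.003,.06,.178],[-.003,-.06,.178],[.07,.06,.178],[.07,-.06,.178],[-.07,.06,.04],[-.07,-.06,.04],[-.07,.06,0],[-.07,-.06,0])]
        a=np.radians(35);pts+=[face(b,0,0,.038),face(b,.055*np.cos(a),sg*.055*np.sin(a),.038),face(b,.08*np.cos(a),sg*.08*np.sin(a),.038)]
        for u,v in pix(n,pts): cv2.circle(img,(int(4*u+2),int(4*v+2)),4,(0,255,255),-1)
    if n=="top": c=img[600:1080,600:1400]
    else: c=img[580:1160,860:1380]
    cv2.imwrite(f"pics/ov_{n}.png",c)
s=get_state();print(R.from_rotvec(s["tool_rot"]).as_matrix().round(3))
P=cloud("top",np.load("top0.npz")["d"])
for nm,u,v in(("pump",236,172),("can",248,120),("dish",320,260),("timer",261,249)):print(nm,P[v,u].round(3))
E
```

```text
[[-0.001  0.907  0.42 ]
 [ 0.002  0.42  -0.907]
 [-1.    -0.    -0.002]]
pump [0.639 0.23  0.169]
can [0.774 0.202 0.219]
dish [ 0.406 -0.04   0.002]
timer [0.435 0.149 0.02 ]
```

View pics/ov_top.png

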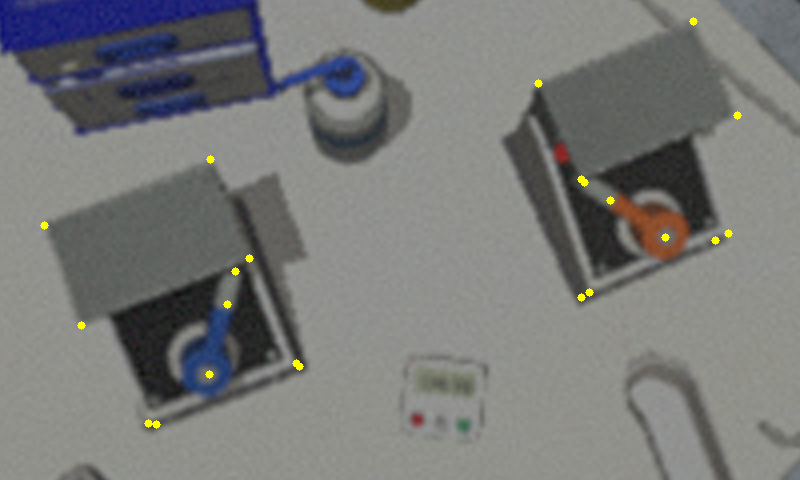

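View pics/ov_side.png

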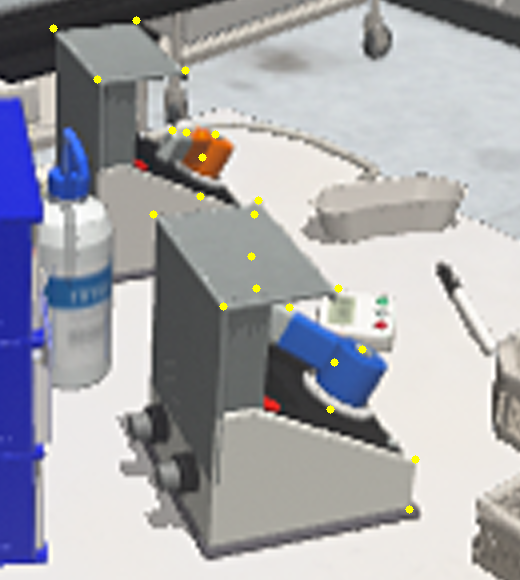

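The overlay matches to about 3 mm in the top view, so the poses are good enough. The tool's jaw axis already lies along the console's y axis. The first move goes up and round, with the jaws shut.

>>> jog_arm(
  targets=[
    [0,0,0,-1.7,5,-2,0],
    [0,0,0,-1.7,5,-2,0],
    [0,0,0,-1.7,5,-2,0],
    [0,0,0,-1.7,5,-2,0],
    [0,0,0,-1.7,5,-2,0],
    [0,0,0,-1.7,5,-2,0],
  ],
  squeeze=10,
)

```text
time: 0.85
position: [0.4958, -0.3534, 0.3434]
tool_rot: [0.884, 1.384, -0.884]
ft_force: [0.7, -0.9, -0.2]
grip_width: 0.397
```

```bash
cat >> h.py <<'E'
from scipy.spatial.transform import Rotation as R
def goal(name,t,y,ntip,tilt):
    a=np.radians(tilt);o,yaw=C[name]
    x=con(np.zeros(3),yaw,[np.sin(a),0,-np.cos(a)])[0];z=con(np.zeros(3),yaw,[0,-1,0])[0]
    M=np.c_[x,np.cross(z,x),z];return face(name,t,y,ntip)-.019*x,M
def delta(p,M):
    s=get_state();A=R.from_rotvec(s["tool_rot"]).as_matrix()
    return (R.from_matrix(A.T@M).as_rotvec(degrees=True)).round(1),(A.T@(p-s["position"])*100).round(2),(M.T@(p-s["position"])*100).round(2)
def show():
    s=get_state();print("t",s["time"],"p",s["position"].round(4),"F",s["ft_force"].round(1),"w",round(s["grip_width"],2),"q",s["joint_positions"].round(2))
    print(R.from_rotvec(s["tool_rot"]).as_matrix().round(3).tolist())
E
python3 - <<'E'
from h import *
show()
p,M=goal("blue",.038,-.065,.010,36);print(p,M[:,0]); q=p-.14*M[:,0];print(q,delta(q,M))
E
```

```text
t 0.85 p [ 0.4958 -0.3534  0.3434] F [ 0.7 -0.9 -0.2] w 0.4 q [ 0.79  0.22 -0.26  1.38  0.06  1.55 -0.6 ]
[[-0.0, 0.907, 0.42], [0.0, 0.42, -0.907], [-1.0, -0.0, -0.0]]
[0.50353822 0.27873052 0.09802332] [ 0.5377998   0.23719797 -0.80901699]
[0.42824624 0.24552281 0.2112857 ] (array([ 1. , -0.3, 36. ]), array([ 13.23,  19.04, -57.18]), array([ 21.26,   6.79, -57.52]))
```

>>> jog_arm(
  targets=[
    [0,0,0,0,2,-5.2,0],
    [0,0,0,0,2,-5.2,0],
    [0,0,0,0,2,-5.2,0],
    [0,0,0,0,2,-5.2,0],
    [0,0,0,0,2,-5.2,0],
    [0,0,0,0,2,-5.2,0],
    [0,0,0,0,2,-5.2,0],
    [0,0,0,0,2,-5.2,0],
    [0,0,0,0,2,-5.2,0],
    [0,0,0,0,2,-5.2,0],
  ],
)

```text
time: 2.1
position: [0.4573, 0.2026, 0.3431]
tool_rot: [0.884, 1.383, -0.885]
ft_force: [0.5, -0.1, -0.4]
grip_width: 0.005
```

>>> jog_arm(
  targets=[
    [0.5,0,9,0,0,0,0],
    [0.5,0,9,0,0,0,0],
    [0,0,9,0,0,0,0],
    [0,0,9,0,0,0,0],
    [0,0,0,0,0,0,0],
  ],
)

```text
time: 2.72
position: [0.4881, 0.2244, 0.2888]
tool_rot: [1.165, 1.082, -0.517]
ft_force: [-1.1, -0.1, 0.8]
grip_width: 0.007
```

Run:
```python
from h import *
show()
p,M=goal("blue",.038,-.065,.010,36);q=p-.10*M[:,0];print(q,delta(q,M))
```

```text
t 2.725 p [0.4881 0.2244 0.2888] F [-1.1 -0.1  0.8] w 0.01 q [ 0.05 -0.3  -0.45  2.04 -0.16  0.88 -1.5 ]
[[0.433, 0.804, 0.407], [0.189, 0.36, -0.913], [-0.881, 0.473, 0.004]]
[0.44975824 0.25501073 0.17892502] (array([0.3, 0.1, 7.8]), array([ 8.6 , -7.18, -4.4 ]), array([ 7.56, -8.3 , -4.35]))
```

>>> jog_arm(
  targets=[
    [0,0,0,0,-3.6,-2.2,0],
    [0,0,0,0,-3.6,-2.2,0],
    [0,0,0,2.9,0,0,0],
    [0,0,0,2.9,0,0,0],
    [0,0,4,2.8,0,0,0],
    [0,0,4,0,0,0,0],
    [0,0,0,0,0,0,0],
  ],
)

```text
time: 3.6
position: [0.4904, 0.2638, 0.1799]
tool_rot: [1.222, 0.996, -0.428]
ft_force: [1.1, 0.0, -0.7]
grip_width: 0.004
```

Run:
```python
from h import *
show()
p,M=goal("blue",.038,-.065,.010,36);q=p-.10*M[:,0];print(q,delta(q,M),delta(p,M))
```

```text
t 3.6 p [0.4904 0.2638 0.1799] F [ 1.1  0.  -0.7] w 0.0 q [-0.24 -0.21 -0.34  2.26  0.1   0.48 -1.83]
[[0.532, 0.746, 0.4], [0.223, 0.332, -0.916], [-0.817, 0.577, 0.01]]
[0.44975824 0.25501073 0.17892502] (array([0.2, 0.6, 0.8]), array([-2.28, -3.38, -0.82]), array([-2.31, -3.36, -0.83])) (array([0.2, 0.6, 0.8]), array([ 7.72, -3.25, -0.92]), array([ 7.69, -3.36, -0.83]))
```

>>> jog_arm(
  targets=[
    [0,0.5,0.5,-0.5,-1.7,-0.4,0],
    [0,0,0,0,-1.7,-0.4,0],
    [0,0,0,0,0,0,0],
  ],
)

```text
time: 3.98
position: [0.4583, 0.2596, 0.1635]
tool_rot: [1.228, 0.999, -0.415]
ft_force: [-0.4, 0.1, -0.7]
grip_width: 0.005
```

Run:
```python
from h import *
show()
p,M=goal("blue",.038,-.065,.010,36);print(delta(p,M))
a,d=get_image("side");cv2.imwrite("pics/s1.png",a[:,:,::-1])
```

```text
t 3.975 p [0.4583 0.2596 0.1635] F [-0.4  0.1 -0.7] w 0.01 q [-0.26 -0.27 -0.35  2.34  0.08  0.44 -1.85]
[[0.535, 0.741, 0.407], [0.235, 0.332, -0.914], [-0.812, 0.584, 0.003]]
(array([0.3, 0. , 0.3]), array([8.18, 0.16, 0.07]), array([8.18, 0.12, 0.07]))
```

View pics/s1.png

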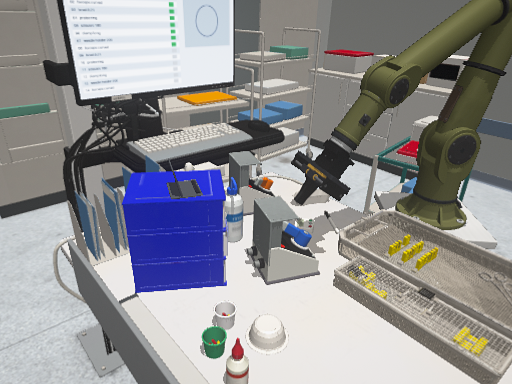

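Run:
```python
from h import *
s=get_state();A=R.from_rotvec(s["tool_rot"]).as_matrix()
for n in("side","top"):
    a,d=get_image(n);Q=(cloud(n,d)-s["position"])@A
    m=(np.abs(Q)<.15).all(-1)&(cloud(n,d)[...,2]>.05)
    for lo in np.arange(-.14,.03,.02):
        k=m&(Q[...,0]>=lo)&(Q[...,0]<lo+.02)&(np.abs(Q[...,1])<.12)&(np.abs(Q[...,2])<.12)
        if k.sum()>3:print(n,round(lo,2),k.sum(),"y",np.percentile(Q[k][:,1],[2,98]).round(3),"z",np.percentile(Q[k][:,2],[2,98]).round(3))
cv2.imwrite("pics/s2.png",cv2.resize(get_image("side")[0][130:280,220:400,::-1],None,fx=4,fy=4,interpolation=2))
```

```text
side -0.14 239 y [-0.02   0.023] z [-0.052  0.014]
side -0.12 242 y [-0.021  0.026] z [-0.053  0.013]
side -0.1 431 y [-0.03   0.037] z [-0.097  0.083]
side -0.08 503 y [-0.033  0.038] z [-0.094  0.081]
side -0.06 268 y [-0.032  0.037] z [-0.089  0.081]
side -0.04 100 y [-0.011  0.012] z [-0.02   0.013]
side -0.02 87 y [-0.01   0.011] z [-0.015  0.009]
side 0.0 77 y [-0.012  0.011] z [-0.012  0.008]
side 0.02 171 y [0.061 0.078] z [-0.118 -0.008]
top -0.14 14 y [-0.     0.027] z [-0.046  0.014]
top -0.12 152 y [0.021 0.028] z [-0.05   0.015]
top -0.1 1060 y [-0.032  0.038] z [-0.094  0.092]
top -0.08 450 y [-0.025  0.04 ] z [-0.086  0.082]
top -0.06 30 y [0.033 0.04 ] z [-0.085  0.084]
top -0.04 14 y [-0.005  0.011] z [-0.006  0.   ]
top -0.02 23 y [0.009 0.014] z [-0.011  0.008]
top 0.0 25 y [0.005 0.014] z [-0.01   0.007]
top 0.02 357 y [0.06  0.082] z [-0.118 -0.007]
```

View pics/s2.png

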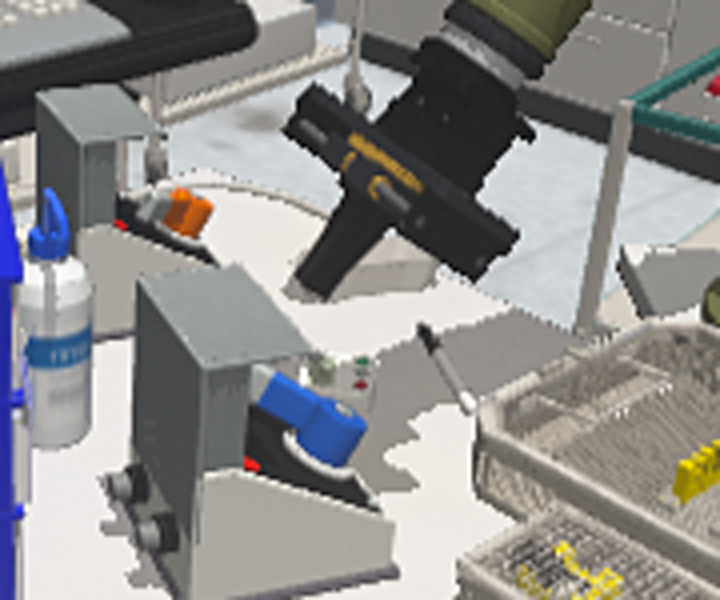

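The point cloud shows the body is wide along the jaw axis, as assumed, and in the side view the fingers are to the right of the blue lever. Going in now.

>>> jog_arm(
  targets=[
    [0,0,0,2,0,0,0],
    [0,0,0,2,0,0,0],
    [0,0,0,2,0,0,0],
    [0,0,0,1.2,0,0,0],
    [0,0,0,1,0.1,0,0],
    [0,0,0,0,0,0,0],
  ],
)

```text
time: 4.92
position: [0.5039, 0.2796, 0.0972]
tool_rot: [1.229, 0.999, -0.415]
ft_force: [0.1, -0.1, 0.1]
grip_width: 0.009
```

Run:
```python
from h import *
show()
p,M=goal("blue",.038,-.065,.010,36);print(delta(p,M))
cv2.imwrite("pics/s3.png",cv2.resize(get_image("side")[0][130:280,220:400,::-1],None,fx=4,fy=4,interpolation=2))
cv2.imwrite("pics/t3.png",cv2.resize(get_image("top")[0][160:280,140:280,::-1],None,fx=4,fy=4,interpolation=2))
```

```text
t 4.925 p [0.5039 0.2796 0.0972] F [ 0.1 -0.1  0.1] w 0.01 q [-0.13 -0.02 -0.49  2.3   0.43  0.27 -2.16]
[[0.534, 0.741, 0.406], [0.236, 0.33, -0.914], [-0.812, 0.584, 0.002]]
(array([ 0.2, -0. ,  0.3]), array([-0.1 , -0.01,  0.07]), array([-0.1 , -0.01,  0.07]))
```

View pics/s3.png

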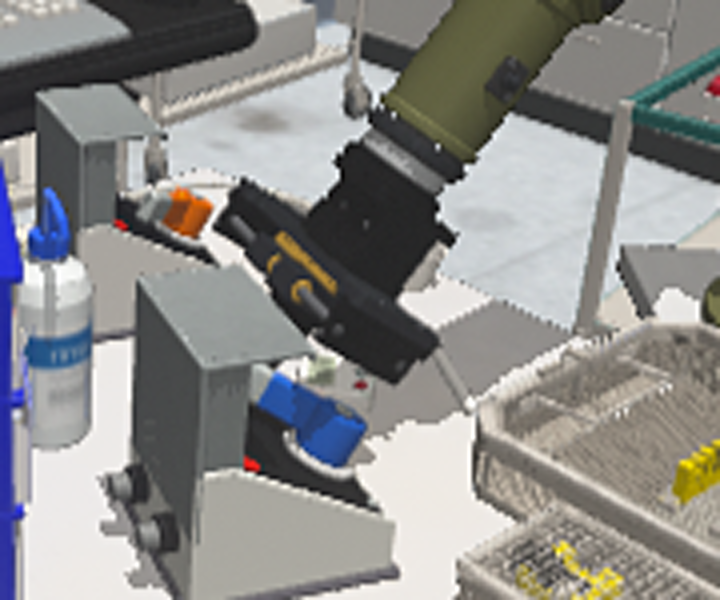

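View pics/t3.png

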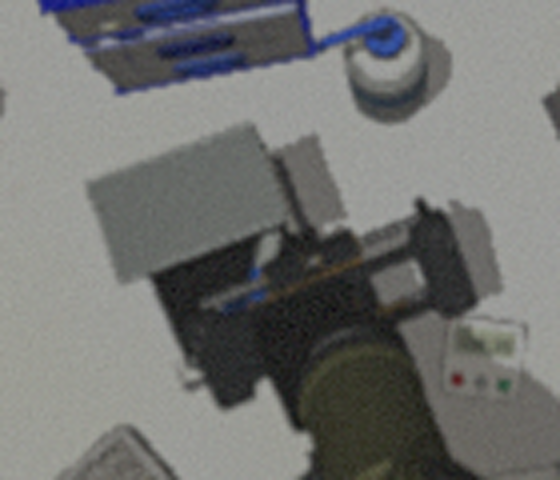

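The fingers are to the right of the blue lever, clear of the hood (top view about (270,260)), with near-zero force. Sweeping left.

>>> jog_arm(
  targets=[
    [0,0,0,0,0,-0.5,0],
    [0,0,0,0,0,-0.5,0],
    [0,0,0,0,0,-0.5,0],
    [0,0,0,0,0,-0.5,0],
    [0,0,0,0,0,-0.5,0],
    [0,0,0,0,0,-0.5,0],
  ],
)

```text
time: 5.78
position: [0.4913, 0.3071, 0.0977]
tool_rot: [1.229, 0.998, -0.414]
ft_force: [1.5, -1.7, 1.3]
grip_width: 0.008
```

Run:
```python
from h import *
show()
p,M=goal("blue",.038,-.065,.010,36);print(delta(p,M))
```

```text
t 5.775 p [0.4913 0.3071 0.0977] F [ 1.5 -1.7  1.3] w 0.01 q [-0.16 -0.01 -0.54  2.29  0.58  0.3  -2.36]
[[0.535, 0.741, 0.406], [0.236, 0.33, -0.914], [-0.811, 0.585, 0.002]]
(array([0.2, 0. , 0.2]), array([-0.04, -0.01,  3.09]), array([-0.04, -0.  ,  3.09]))
```

>>> jog_arm(
  targets=[
    [0,0,0,0,0,-0.5,0],
    [0,0,0,0,0,-0.5,0],
    [0,0,0,0,0,-0.5,0],
    [0,0,0,0,0,-0.5,0],
    [0,0,0,0,0,-0.4,0],
    [0,0,0,0,0,0,0],
  ],
)

```text
time: 6.52
position: [0.4809, 0.3299, 0.0975]
tool_rot: [1.229, 1.0, -0.412]
ft_force: [-0.8, 2.1, -0.9]
grip_width: 0.008
```

Run:
```python
from h import *
show()
p,M=goal("blue",.038,-.065,.010,36);print(delta(p,M))
cv2.imwrite("pics/s4.png",cv2.resize(get_image("side")[0][130:280,220:400,::-1],None,fx=4,fy=4,interpolation=2))
```

```text
t 6.525 p [0.4809 0.3299 0.0975] F [-0.8  2.1 -0.9] w 0.01 q [-0.2   0.01 -0.57  2.28  0.68  0.33 -2.5 ]
[[0.535, 0.74, 0.408], [0.238, 0.332, -0.913], [-0.811, 0.585, 0.001]]
(array([ 0.3, -0.1,  0.2]), array([-0.05,  0.02,  5.59]), array([-0.04,  0.04,  5.59]))
```

View pics/s4.png

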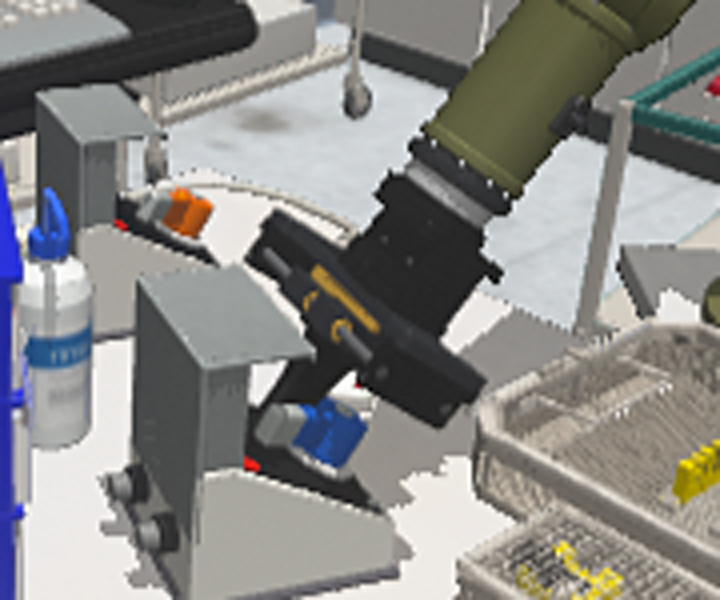

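The lever has swung to the left, steel end near (275,425). I'll nudge a little further to check it's at the stop.

>>> jog_arm(
  targets=[
    [0,0,0,0,0,-0.3,0],
    [0,0,0,0,0,-0.3,0],
    [0,0,0,0,0,0,0],
  ],
)

```text
time: 6.95
position: [0.4788, 0.3346, 0.0974]
tool_rot: [1.229, 0.999, -0.413]
ft_force: [-0.1, -0.6, 0.5]
grip_width: 0.004
```

>>> jog_arm(
  targets=[
    [0,0,0,0,0,0.5,0],
    [0,0,0,0,0,0.5,0],
    [0,0,0,0,0,0.5,0],
    [0,0,0,0,0,0.5,0],
    [0,0,0,-2,0,0,0],
    [0,0,0,-2,0,0,0],
    [0,0,0,-2,0,0,0],
    [0,0,0,-2,0,0,0],
    [0,0,0,-1.5,0,1,0],
  ],
)

```text
time: 8.07
position: [0.4402, 0.2847, 0.1757]
tool_rot: [1.229, 0.998, -0.412]
ft_force: [0.1, 0.5, -0.0]
grip_width: 0.006
```

```bash
cat >> h.py <<'E'
def lever(name,v,img,d):
    """angle from coloured arm pixels (depth points in the face frame)"""
    P=cloud(v,d);o,yaw=C[name];c,s=np.cos(yaw),np.sin(yaw)
    Q=(P-o)@np.array([[c,-s,0],[s,c,0],[0,0,1]])-H_
    f=np.stack([Q@T_,Q@Y_,Q@N_],-1);r=np.hypot(f[...,0],f[...,1])
    m=(r>.026)&(r<.082)&(f[...,2]>.022)&(f[...,2]<.045)&(f[...,0]>0)&(np.abs(Q[...,1])<.059)
    return m.sum(),np.degrees(np.arctan2(np.median((f[...,1]/r)[m]),np.median((f[...,0]/r)[m]))) if m.sum() else None
E
python3 - <<'E'
from h import *
show()
for n in("side","top"):
    a,d=get_image(n)
    for b in C: print(n,b,lever(b,n,a,d))
    z=np.load(n+"0.npz");print(" before",[lever(b,n,z["p"],z["d"]) for b in C])
    c=a[130:280,220:400] if n=="side" else a[150:270,150:350]
    cv2.imwrite(f"pics/{n}5.png",cv2.resize(c[:,:,::-1],None,fx=4,fy=4,interpolation=2))
p,M=goal("orange",.038,.065,.010,36);print(p,delta(p,M))
E
```

```text
t 8.075 p [0.4402 0.2847 0.1757] F [ 0.1  0.5 -0. ] w 0.01 q [-0.29 -0.29 -0.41  2.33  0.13  0.48 -1.96]
[[0.536, 0.739, 0.408], [0.237, 0.331, -0.913], [-0.81, 0.586, 0.002]]
side blue (np.int64(93), np.float64(39.32329194519642))
side orange (np.int64(51), np.float64(40.48272755839793))
 before [(np.int64(99), np.float64(-26.649096446546377)), (np.int64(55), np.float64(39.94161787675002))]
top blue (np.int64(118), np.float64(33.41604012457009))
top orange (np.int64(90), np.float64(34.37255836059038))
 before [(np.int64(102), np.float64(-32.170595954724206)), (np.int64(87), np.float64(34.89761819297891))]
[0.56042327 0.06485484 0.09802332] (array([-0.2,  0.3,  0. ]), array([ 7.57, -2.97, 24.85]), array([ 7.45, -3.05, 24.88]))
```

View pics/side5.png

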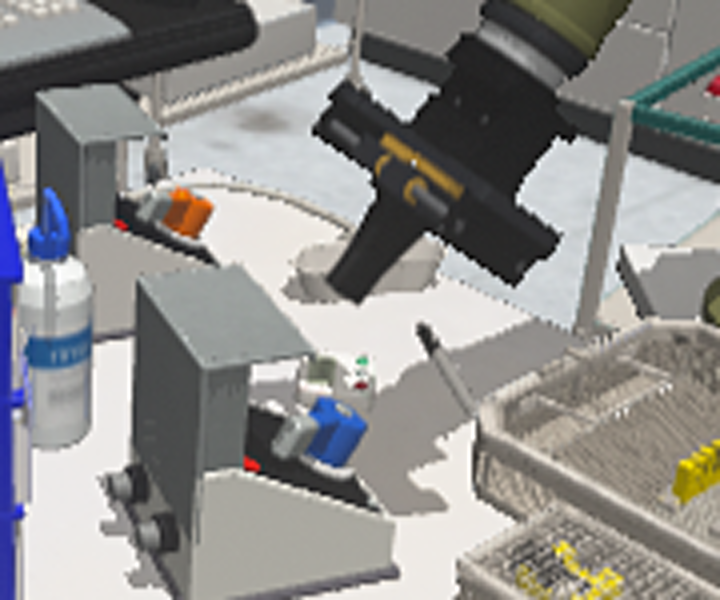

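View pics/top5.png

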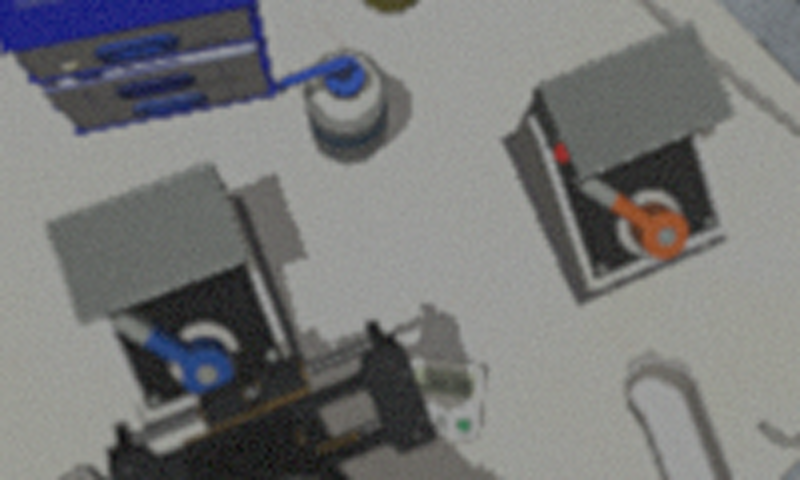

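Blue is fully OFF: top-view angle 33.4°, and orange reads 34.4° at its own OFF stop. Lever tip is at about (130,325), and nothing else has moved. Next I go across to the left of the orange lever.

>>> jog_arm(
  targets=[
    [0,0,0,0,0,3.1,0],
    [0,0,0,0,0,3.1,0],
    [0,0,0,0,0,3.1,0],
    [0,0,0,0,-0.6,3.1,0],
    [0,0,0,0,-0.6,3.1,0],
    [0,0,0,0,-0.6,3.1,0],
    [0,0,0,0,-0.6,3.1,0],
    [0,0,0,0,-0.6,3.2,0],
    [0,0,0,0,0,0,0],
  ],
)

```text
time: 9.3
position: [0.5214, 0.0453, 0.156]
tool_rot: [1.231, 0.997, -0.419]
ft_force: [0.0, -0.3, 0.6]
grip_width: 0.004
```

Run:
```python
from h import *
show()
p,M=goal("orange",.038,.065,.010,36);print(p,delta(p,M))
```

```text
t 9.3 p [0.5214 0.0453 0.156 ] F [ 0.  -0.3  0.6] w 0.0 q [-0.27 -0.25  0.27  2.35 -0.38  0.49 -0.85]
[[0.535, 0.743, 0.402], [0.233, 0.327, -0.916], [-0.812, 0.584, 0.002]]
[0.56042327 0.06485484 0.09802332] (array([-0.3,  0.4,  0.3]), array([ 7.25,  0.15, -0.23]), array([ 7.25,  0.11, -0.18]))
```

>>> jog_arm(
  targets=[
    [0,0,0,1,0.1,-0.2,0],
    [0,0,0,1.8,0,0,0],
    [0,0,0,1.8,0,0,0],
    [0,0,0,1.6,0,0,0],
    [0,0,0,1,0,0,0],
    [0,0,0,0,0,0,0],
  ],
)

```text
time: 10.05
position: [0.5585, 0.0686, 0.0973]
tool_rot: [1.226, 1.002, -0.414]
ft_force: [0.7, 0.5, 0.7]
grip_width: 0.006
```

Run:
```python
from h import *
show()
p,M=goal("orange",.038,.065,.010,36);print(p,delta(p,M))
for n in("side","top"):
    a,d=get_image(n)
    c=a[100:250,200:400] if n=="side" else a[150:270,200:390]
    cv2.imwrite(f"pics/{n}6.png",cv2.resize(c[:,:,::-1],None,fx=4,fy=4,interpolation=2))
```

```text
t 10.05 p [0.5585 0.0686 0.0973] F [0.7 0.5 0.7] w 0.01 q [-0.39 -0.05  0.35  2.33 -0.65  0.34 -0.62]
[[0.532, 0.742, 0.409], [0.236, 0.333, -0.913], [-0.813, 0.582, 0.002]]
[0.56042327 0.06485484 0.09802332] (array([0. , 0.1, 0.4]), array([-0.04,  0.06,  0.42]), array([-0.04,  0.06,  0.42]))
```

View pics/side6.png

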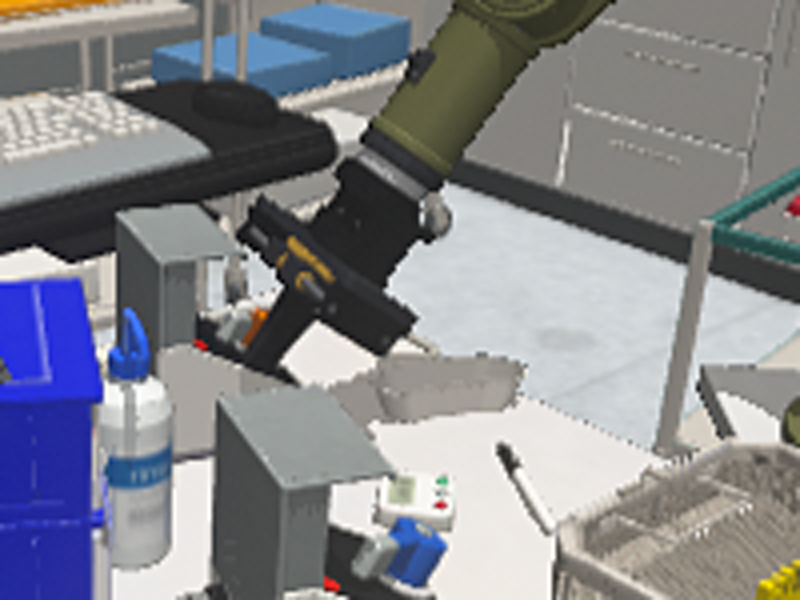

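View pics/top6.png

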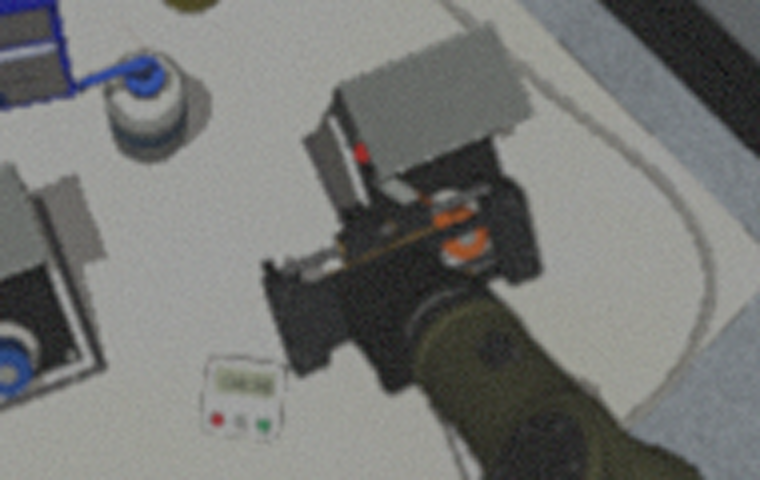

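The fingers are to the left of the orange lever, clear of the hood. Sweeping right.

>>> jog_arm(
  targets=[
    [0,0,0,0,0,0.5,0],
    [0,0,0,0,0,0.5,0],
    [0,0,0,0,0,0.5,0],
    [0,0,0,0,0,0.5,0],
    [0,0,0,0,0,0.5,0],
    [0,0,0,0,0,0.5,0],
  ],
)

```text
time: 10.9
position: [0.5714, 0.0396, 0.0989]
tool_rot: [1.229, 1.0, -0.414]
ft_force: [-0.5, 1.2, 0.4]
grip_width: 0.007
```

>>> jog_arm(
  targets=[
    [0,0,0,0,0,0.5,0],
    [0,0,0,0,0,0.5,0],
    [0,0,0,0,0,0.5,0],
    [0,0,0,0,0,0.5,0],
    [0,0,0,0,0,0.5,0],
    [0,0,0,0,0,0.5,0],
    [0,0,0,0,0,0,0],
  ],
)

```text
time: 11.78
position: [0.5839, 0.0107, 0.099]
tool_rot: [1.229, 0.997, -0.416]
ft_force: [-0.5, -0.9, -0.5]
grip_width: 0.007
```

Run:
```python
from h import *
show()
p,M=goal("orange",.038,0,.010,36);print(p,delta(p,M))
for n in("side","top"):
    a,d=get_image(n)
    c=a[100:250,200:400] if n=="side" else a[150:270,200:390]
    cv2.imwrite(f"pics/{n}7.png",cv2.resize(c[:,:,::-1],None,fx=4,fy=4,interpolation=2))
```

```text
t 11.775 p [0.5839 0.0107 0.099 ] F [-0.5 -0.9 -0.5] w 0.01 q [-0.33  0.01  0.45  2.27 -0.81  0.43 -0.36]
[[0.535, 0.741, 0.405], [0.234, 0.33, -0.914], [-0.812, 0.584, 0.003]]
[0.58706827 0.00556703 0.09802332] (array([-0.2,  0.3,  0.2]), array([0.13, 0.  , 0.6 ]), array([0.12, 0.  , 0.6 ]))
```

View pics/side7.png

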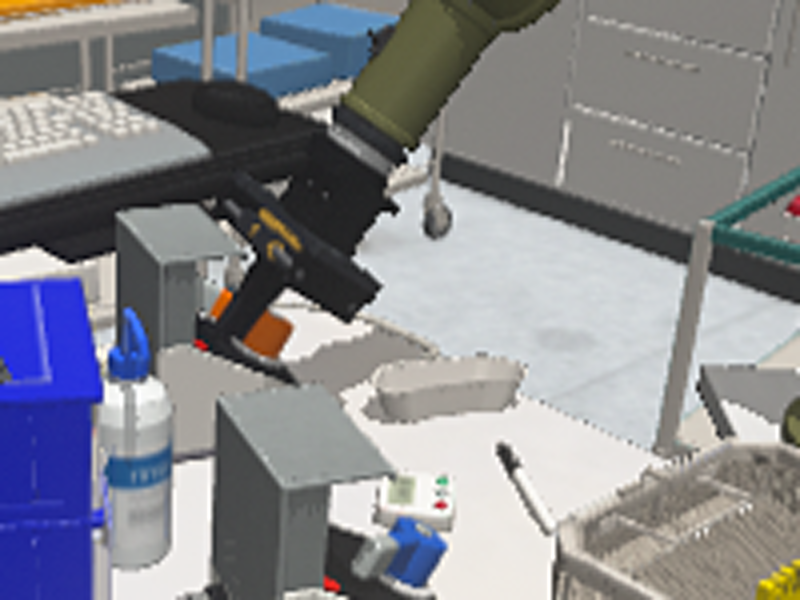

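The orange lever has gone over to the right. I'll nudge it slightly, then back off and withdraw.

>>> jog_arm(
  targets=[
    [0,0,0,0,0,0.3,0],
    [0,0,0,0,0,0.2,0],
    [0,0,0,0,0,0,0],
  ],
)

```text
time: 12.25
position: [0.5858, 0.0072, 0.0991]
tool_rot: [1.229, 0.999, -0.415]
ft_force: [-0.2, -0.0, -0.2]
grip_width: 0.003
```

>>> jog_arm(
  targets=[
    [0,0,0,0,0,-0.5,0],
    [0,0,0,0,0,-0.5,0],
    [0,0,0,0,0,-0.5,0],
    [0,0,0,0,0,-0.5,0],
    [0,0,0,-2,0,0,0],
    [0,0,0,-2,0,0,0],
    [0,0,0,-2,0,0,0],
    [0,0,0,-2,0,0,0],
    [0,0,0,-2,0,0,0],
    [0,0,0,0,0,0,0],
  ],
)

```text
time: 13.5
position: [0.5246, 0.0019, 0.1819]
tool_rot: [1.23, 0.996, -0.412]
ft_force: [-0.1, 0.2, 0.4]
grip_width: 0.002
```

Run:
```python
from h import *
show()
for n in("side","top"):
    a,d=get_image(n)
    for b in C: print(n,b,lever(b,n,a,d))
    c=a[100:250,200:400] if n=="side" else a[120:270,150:350]
    cv2.imwrite(f"pics/{n}8.png",cv2.resize(c[:,:,::-1],None,fx=4,fy=4,interpolation=2))
```

```text
t 13.5 p [0.5246 0.0019 0.1819] F [-0.1  0.2  0.4] w 0.0 q [-0.24 -0.27  0.35  2.3  -0.4   0.58 -0.75]
[[0.538, 0.739, 0.406], [0.236, 0.33, -0.914], [-0.81, 0.587, 0.003]]
side blue (np.int64(92), np.float64(39.419406920746155))
side orange (np.int64(68), np.float64(-28.992511302524072))
top blue (np.int64(116), np.float64(33.513551169401346))
top orange (np.int64(106), np.float64(-31.486457038603135))
```

View pics/side8.png

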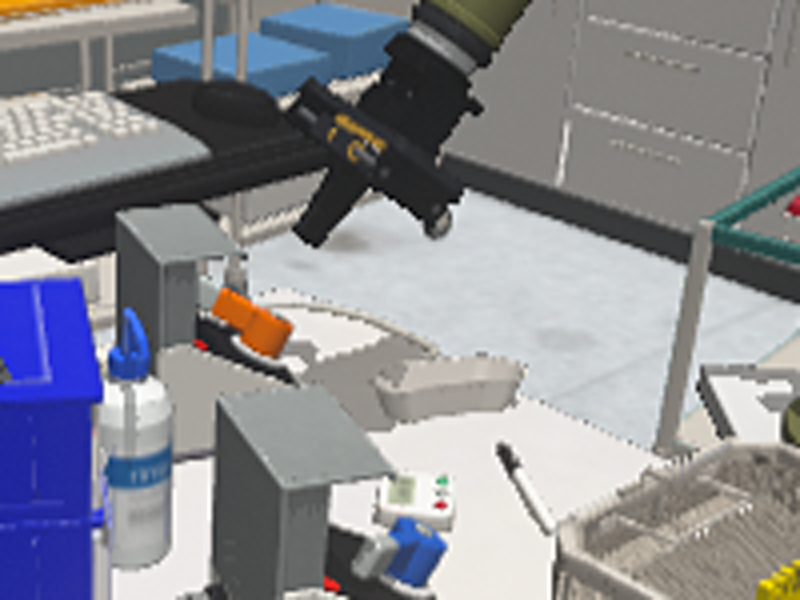

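View pics/top8.png

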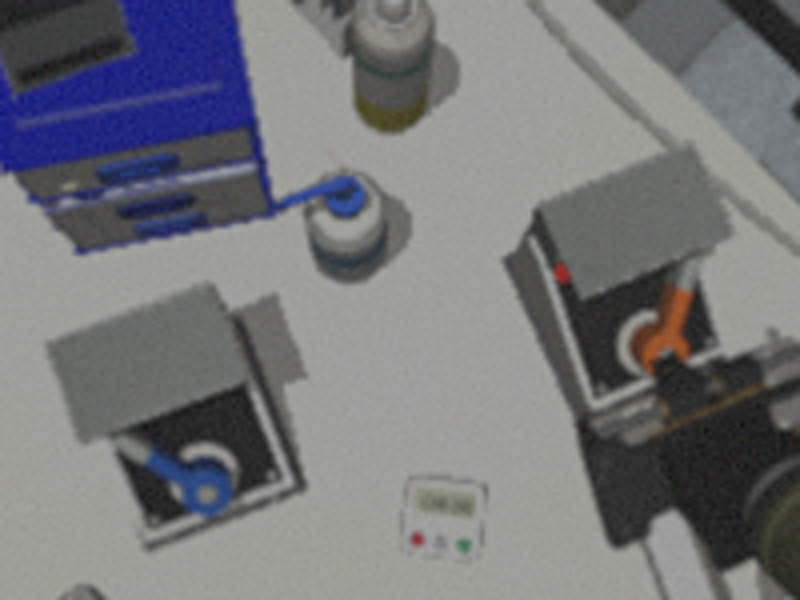

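Orange leans fully right and reads about the same as blue did at its ON stop (-31.5° against -32.2° in the top view). Blue is still at its red end, and the arm is clear with no contact force.

```bash
python3 -c "
from bench import *
print(close_job())"
```

```text
the job is handed in; nothing more can be done
None
```

The changeover is done and handed in after about 13.6 s. With the jaws shut and the tool tilted about 36°, I pushed the blue lever over to OFF. I checked it in both views, then pushed the orange lever over to ON, so the two were never on together.

- **Lever angles:** in the top view blue read 33.5° left, about the same as orange at its own OFF stop (34.4–34.9°). Orange read 31.5° right, against 32.2° for blue at its ON stop before the start.
- **Disagreement:** the side view put the angles several degrees off the nominal 35° (39° for blue, 29° for orange). It did the same with levers known to be at their stops, so I take this as measurement bias and not a lever short of its end. I did not see the dots lined up directly: the lever arm covers blue's red dot and orange's green dot was not visible.
- **Contact:** the forces I read stayed under about 3 N. The last picture showed the gripper clear of everything. The pump bottle, timer, kidney dish and spray can looked unmoved in the pictures, but I did not measure their positions again.
- **Joint limit:** on the first tilt, joint 2 was held at its -0.30 rad limit, so that move fell short. I corrected it in the next few moves.

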